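Raise the torque setting by four clicks

ROBOT

A 7-joint arm with a two-finger parallel gripper is mounted at the origin on the work surface. World frame = base frame: x ahead of the robot, y to its left, z up, the work surface at z = 0. Lengths are in m, angles in rad, forces in N, time in s.
With the tool pointing down it reaches from about 0.425 to 0.875 m from the base axis. Payload 9.9 kg.
Tool frame: the origin (TCP) lies at the very end of the fingers, on their centre line; the grasp point (between the pads) lies 19 mm behind it; z points along the fingers, y is the direction in which the jaws open and shut (so a half turn about z gives the same grasp; the last joint's range is limited). The gripper opens to 85 mm and grips with 20 to 120 N. Pads are 22 mm wide; open, the fingers measure 114 mm over their backs; the gripper's body (76 mm by 85 mm) begins 54 mm behind the grasp point. The pads swing forward as they close: fully open they stand 13 mm farther back than shut.
Start: joints at [1.182, 0.576, 0.025, 1.437, -0.015, 1.129, -0.057], TCP at [0.203, -0.644, 0.231] pointing down, gripper open.
Joint ranges: [-2.76, 2.76], [-0.34, 2.15], [-1.52, 1.57], [0.19, 2.46], [-1.09, 4.23], [0.17, 1.99], [-2.82, 2.82]. Speed limits (rad/s): [2.22, 2.22, 3.01, 3.01, 3.14, 3.14, 3.14].

INTERFACE

Orientations are given as a unit quaternion [w, x, y, z].
In Python, from cell import telemetry, eyes, close_job gives the robot as it stands. The module is installed in compiled form; this text tells all that it offers.
- The arm moves only by the tool step_arm, never from a script. Its argument "steps" is one flat list of numbers, 7 for each row, row after row: the opening, from 0 (shut) to 1 (fully open), then the shift along the tool's x, y, z in m, then the turn, a rotation vector about the tool's x, y, z in degrees. In form: [grip, dx, dy, dz, ax, ay, az, grip, dx, dy, dz, ax, ay, az, ...]. A call has 1 to 10 rows; each row shifts and turns the pose as measured when the row begins, along the tool's axes as they then stand; what a row does not reach is not made up. A row lasts 1/8 s, in which the tool goes at most 62.5 mm and 10.7 degrees, less where a joint would pass 70% of its speed; a pose out of reach is approached as far as the arm can. A call with a gripper value outside its range is refused whole. The fingers move at their own pace and stop on an object; "force" is the grip in N (left out, the last holds). Time passes only in rows, so rows that do not move let the fingers close. It gives the time, the measured TCP pose, the force and the opening at its end, in the units of the state.
- telemetry.observe(): the state, without advancing time (a new reading comes with each control period).
- eyes.snapshot(name): name is "side" or "top"; returns the picture (400x640x3 uint8, red, green, blue); there is no depth.
- eyes.camera_params(name): a dict with "K" (3x3 intrinsics, pixels), "D" ([k1, k2, p1, p2, k3] as OpenCV has them; the pictures are not rectified), "rvec" (rotation vector, rad) and "tvec" (3), from world to camera coordinates, as OpenCV has them. Camera axes: x right, y down, z forward; pixel columns grow to the right and rows downward; lengths in m; the calibration is good to about 2 mm. A picture is of the moment at which its call begins. camera_params takes no time and is no camera call.
- close_job(): hands the job in, once; it reports no verdict.
The state is a dict: "time": time; "qpos": joint angles; "dq": joint speeds; "effort": joint torques, N m; "ee_pos": TCP position; "tcp_rot": TCP orientation; "ft_force": force on the tool from outside, world axes, zero at the start; "moment": the same for the moment, N m; "gripper_width": finger opening in m.
Only numpy, scipy, OpenCV 4.12 (cv2) and the standard library are available. Lean on these libraries where they do the work, as an engineer would, in place of code of your own. Each camera call takes 0.05 s, during which the arm holds its last target.

TASK

On the blue torque controller, push the orange paddle of the click-stop dial round with a fingertip, clockwise seen from above, exactly four clicks on from where it stands and never past that, without pinching the paddle. Then press the green set button fully down and let go of it, leaving the dial on its new click. Leave the torch, the screwdriver and the parts tray where they are.

Things in the scene. Friction and masses are not known exactly. Their poses are not given: they have to be found in the camera images.
- controller_top (a point): Centre of the flat top of the torque controller, a blue sheet-steel desk box 160 (its x) x 240 (its y) x 70 mm high, fixed to the bench; z of this point is 70 mm above the bench. Axes are the box's own: z up, -x towards its black front panel. The dial is 50 mm towards its -y, the button 75 mm towards its +y.
- dial_center (a point): On the dial's turning axis (vertical), at the top face of the dial's black disc: 84 mm diameter, 12 mm thick, lying on the box's top (this point is 82 mm above the bench). Sixteen white ticks, one per click position, lie around it on the box.
- paddle_top (a point): Middle of the top edge of the orange paddle that stands upright on the disc, 29 mm out from the axis. The paddle is 22 mm long radially (from 18 to 40 mm from the axis), 12 mm thick across, and stands 24 mm above the disc's face; a white line runs along its top. It turns with the dial; pushing its anticlockwise side face drives it clockwise; touching both side faces hard at once counts as pinching; the rest of the disc's face is bare and flat.
- dial (a joint): Dial angle in rad, growing clockwise seen from above. At 0 the paddle points to the front of the box (-x). Sixteen clicks to the turn: the dial rests at whole multiples of 0.3927 rad (22.5 degrees); it starts on one of 0 to 1.571, travel -0.42 to 4.35. About 5 N sideways on the paddle takes it out of a click; just beyond half way (about 0.22 rad) it snaps on to the next one by itself, ahead of the finger, and comes to rest there.
- set_button_top (a point): Centre of the top of the round green push button, 28 mm diameter, on a black housing on the same box. It is pressed straight down, 6 mm travel, against a spring of about 5 N when fully down, and springs back.
- set_button (a joint): Button travel in m: 0 released, 0.006 fully down; it counts as pressed from 0.0045.
- torch: Black pocket torch standing upright on its head beside the controller, 34 mm diameter below, 26 mm above, 115 mm tall, loose. Origin at the centre of its foot.
- screwdriver: Red-handled screwdriver lying loose on the bench beside the controller, along its own x, handle to -x; 200 mm long, handle 26 mm thick; origin under its middle.
- tray: White divided parts tray, 110 x 170 x 30 mm, loose on the bench beyond the controller. Origin at the centre of its underside.
Things that resemble listed ones, but are neither listed nor needed, are in the scene too. There is more than one size of the torch; the one meant has the size given above.

How it is judged:
By the outcome, as a careful person would: the job done as asked, in the order asked, and still so for the second after the job is handed in, with the robot touching nothing.
It also fails if it takes over 51 s, if anything falls off the work surface, if the arm or the gripper's body presses on something with over 40 N, if the wrist force passes 120 N, or if a joint passes its speed limit or range.

## Working session

There is one attempt and no reset: what is moved stays moved. The work goes in short steps, Python scripts to look and compute and a tool call to move; the robot and the scene stay as the last step left them, time stands still between calls to the robot, and variables do not carry over. Pictures are saved under pics/ and viewed, and the job is handed in when it is done.

Besides the shell and the picture viewer there is one more tool, called after ">>>" in YAML: its name, and indented under it one key for each argument. step_arm: Moves the arm, as the interface text tells. Its arguments: {"type":"object","properties":{"steps":{"type":"array"},"force":{"type":"number"}},"required":["steps"]}

```bash
mkdir -p pics
python3 - <<'E'
from cell import telemetry, eyes
import cv2
s=telemetry.observe(); print(s)
for n in("top","side"):
    im=eyes.snapshot(n); cv2.imwrite(f"pics/{n}0.png",im[:,:,::-1]); 
    p=eyes.camera_params(n); print(n,p)
E
```

```text
{'time': 0.0, 'qpos': array([ 1.18222728,  0.57650545,  0.02485572,  1.43792011, -0.0149825 ,
        1.1290082 , -0.05647281]), 'dq': array([ 2.43741014e-04, -7.30179625e-05, -1.29057610e-04,  1.27593660e-04,
       -5.63380555e-04, -1.20690165e-03,  1.51955755e-03]), 'effort': array([ 1.21762980e-03, -7.65770817e+01,  2.25119144e+00, -2.85974479e+01,
        1.53886137e-02,  1.24268918e-02,  6.66906615e-06]), 'ee_pos': array([ 0.2024036 , -0.6434554 ,  0.23045659]), 'tcp_rot': array([-8.08660723e-04,  9.88407121e-01,  1.51824493e-01, -1.78843810e-04]), 'ft_force': array([ 0.45774989,  0.41499356, -0.24867907]), 'moment': array([-0.00061834,  0.00539032,  0.03410626]), 'gripper_width': 0.08536171151821603}
top {'K': array([[497.6886515 ,   0.        , 329.28539502],
       [  0.        , 497.6886515 , 202.38531618],
       [  0.        ,   0.        ,   1.        ]]), 'D': array([-0.15273336,  0.        ,  0.        ,  0.        ,  0.        ]), 'rvec': array([ 2.22268143, -2.16831738,  0.0691639 ]), 'tvec': array([0.03195255, 0.62383545, 1.12589522])}
side {'K': array([[366.85312072,   0.        , 321.73240438],
       [  0.        , 366.85312072, 189.28097748],
       [  0.        ,   0.        ,   1.        ]]), 'D': array([-0.07903463,  0.        ,  0.        ,  0.        ,  0.        ]), 'rvec': array([ 2.22514504, -0.09116904,  0.07097353]), 'tvec': array([-0.62743343,  0.13676284,  0.66282308])}
```

View pics/top0.png

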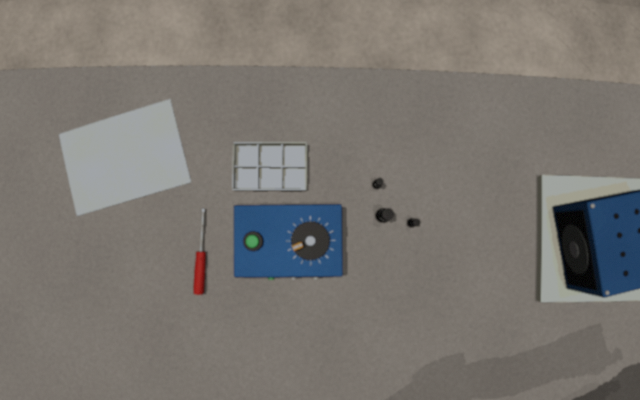

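View pics/side0.png

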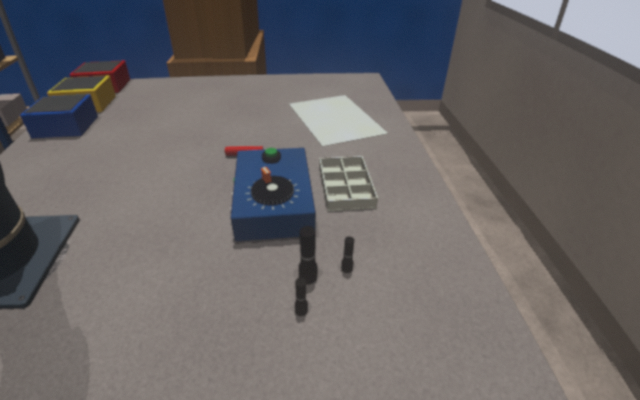

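The top view shows the controller at about (288,240), the dial hub at (310,240), the paddle at (297,246) and the green button at (252,241). The torches are at (384,215), (377,183) and (413,222), with the tall one at (384,215). The tray is at (270,167) and the screwdriver at (200,250). Next I'll measure.

```bash
cat > h.py <<'E'
import numpy as np, cv2
from cell import telemetry, eyes
def cam(n):
    p=eyes.camera_params(n);R=cv2.Rodrigues(p["rvec"])[0];return p,R,-R.T@p["tvec"]
def ray(n,uv):
    p,R,c=cam(n);q=cv2.undistortPoints(np.array([[uv]],float),p["K"],p["D"])[0,0]
    return c,R.T@np.array([q[0],q[1],1.])
def onz(n,uv,z):
    c,d=ray(n,uv);return c+d*(z-c[2])/d[2]
def proj(n,P):
    p,R,c=cam(n);return cv2.projectPoints(np.atleast_2d(np.array(P,float)),p["rvec"],p["tvec"],p["K"],p["D"])[0][:,0]
def masks(im):
    h=cv2.cvtColor(im,cv2.COLOR_RGB2HSV)
    H,S,V=[h[:,:,i].astype(int) for i in range(3)]
    return dict(orange=(H>5)&(H<22)&(S>100)&(V>110),green=(H>45)&(H<80)&(S>110)&(V>60),blue=(H>98)&(H<125)&(S>130)&(V>40),dark=(V<70)&(S<120))
E
python3 - <<'E'
from h import *
for n in("top","side"):
    im=cv2.imread(f"pics/{n}0.png")[:,:,::-1].copy(); m=masks(im)
    print(n,cam(n)[2])
    r=(215,180,360,300) if n=="top" else (220,140,325,245)
    for k in m:
        mm=np.zeros(m[k].shape,np.uint8); mm[r[1]:r[3],r[0]:r[2]]=m[k][r[1]:r[3],r[0]:r[2]]
        c,_,st,ce=cv2.connectedComponentsWithStats(mm)
        for i in range(1,c):
            if st[i,4]>8: print(k,st[i],ce[i],onz(n,ce[i],dict(orange=.106,green=.09,blue=.07,dark=.082)[k]))
        if k=="blue" and n=="top":
            cs=max(cv2.findContours(mm,0,1)[0],key=cv2.contourArea); b=cv2.minAreaRect(cs); print(b)
            pts=[onz(n,p,.07) for p in cv2.boxPoints(b)]; print(np.round(pts,4), np.mean(pts,0))
    cr=im[r[1]:r[3],r[0]:r[2],::-1]; cv2.imwrite(f"pics/{n}0c.png",cv2.resize(cr,None,fx=5,fy=5,interpolation=cv2.INTER_CUBIC)[:600,:800])
E
```

```text
top [0.5579446  0.053739   1.15915556]
orange [293 242   8   4  12] [296.5 243.5] [0.52913693 0.11497564 0.106     ]
orange [295 246   8   5  11] [298.09090909 248.        ] [0.5197335  0.11136262 0.106     ]
green [246 235  13  13 133] [251.88721805 240.92481203] [0.53161457 0.21210879 0.09      ]
blue [ 235  205  107   72 5748] [284.08298539 240.49878219] [0.53398673 0.14440729 0.07      ]
((288.0, 240.5), (71.0, 106.0), 90.0)
[[0.6089 0.255  0.07  ]
 [0.6148 0.0219 0.07  ]
 [0.4597 0.0182 0.07  ]
 [0.4533 0.2502 0.07  ]] [0.53416754 0.13629791 0.07      ]
dark [292 222  38  38 930] [311.39462366 239.80860215] [0.53727041 0.0843971  0.082     ]
dark [244 232  19  19 130] [254.63846154 240.53846154] [0.53242145 0.20732504 0.082     ]
side [ 0.57483301 -0.49653299  0.52415   ]
orange [262 169   8   6  23] [265.         171.69565217] [0.52479996 0.10916394 0.106     ]
green [265 149  12   6  50] [270.64 151.14] [0.53290145 0.21246475 0.09      ]
blue [ 233  151   81   67 2827] [270.61443226 185.32790944] [0.53353364 0.11133991 0.07      ]
dark [262 152  19  11 143] [270.97902098 157.6993007 ] [0.53343504 0.19770503 0.082     ]
dark [251 176  42  29 837] [272.16965352 191.17921147] [0.5380243  0.07593852 0.082     ]
dark [ 232  214   83   31 2053] [275.53093035 228.82562104] [ 0.5454036  -0.03103104  0.082     ]
```

View pics/top0c.png

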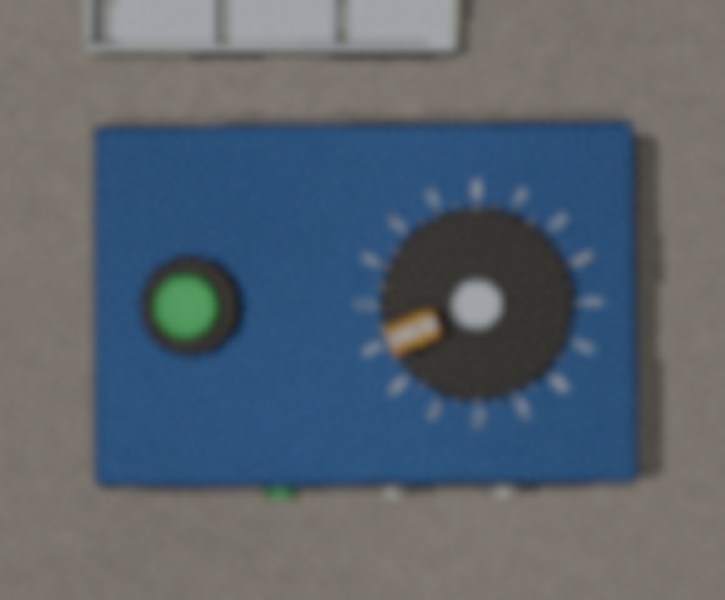

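View pics/side0c.png

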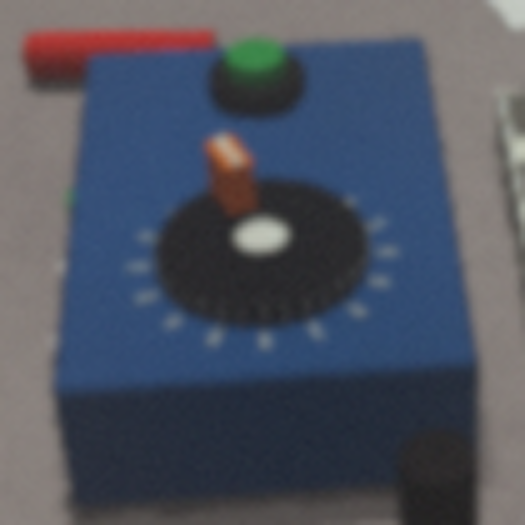

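Run:
```python
from h import *
im=cv2.imread("pics/top0.png")[:,:,::-1].copy()
h=cv2.cvtColor(im,cv2.COLOR_RGB2HSV).astype(int)
w=((h[:,:,2]>130)&(h[:,:,1]<70)).astype(np.uint8); w[:220]=0;w[262:]=0;w[:,:285]=0;w[:,336:]=0
c,_,st,ce=cv2.connectedComponentsWithStats(w)
hub=None
for i in range(1,c):
    print(st[i,4],np.round(ce[i],1),np.round(onz("top",ce[i],.082 if st[i,4]>40 else .07),4))
m=masks(im)["orange"]; 
o=(((h[:,:,0]>5)&(h[:,:,0]<25)&(h[:,:,1]>80)&(h[:,:,2]>90))).astype(np.uint8)
o[:236]=0;o[256:]=0;o[:,:288]=0;o[:,306:]=0
cs=np.vstack(cv2.findContours(o,0,1)[0]); b=cv2.minAreaRect(cs); print(b)
P=onz("top",b[0],.106);print("paddle",P)
bl=masks(im)["blue"]
# edges fit: subpixel lines
def fit(pts):
    W=np.array([onz("top",p,.07)[:2] for p in pts]); vx,vy,x0,y0=cv2.fitLine(W.astype(np.float32),cv2.DIST_HUBER,0,.001,.001).ravel(); return np.degrees(np.arctan2(vy,vx))%180,(x0,y0)
sub=bl.copy(); sub[:,:225]=0; sub[:,355:]=0
print("back",fit([(x,np.where(sub[195:290,x])[0][0]+195-.5) for x in range(240,337,3)]))
print("front",fit([(x,np.where(sub[195:290,x])[0][-1]+195+.5) for x in range(240,337,3)]))
print("left",fit([(np.where(sub[y])[0][0]-.5,y) for y in range(210,272,3)]))
print("right",fit([(np.where(sub[y])[0][-1]+.5,y) for y in range(210,272,3)]))
D=np.array([.5357,.0850])
print("side proj", proj("side",[[*D,.082]]), proj("top",[[*D,.082]]))
```

```text
2 [330.5 231.5] [0.5562 0.0435 0.07  ]
61 [310.  240.4] [0.5358 0.0875 0.082 ]
1 [333. 240.] [0.5378 0.0375 0.07  ]
24 [297. 246.] [0.5228 0.1159 0.07  ]
1 [289. 249.] [0.5157 0.1331 0.07  ]
3 [294.3 256.3] [0.5    0.1211 0.07  ]
4 [326.5 256.5] [0.5015 0.0509 0.07  ]
1 [319. 261.] [0.4913 0.067  0.07  ]
((297.3276062011719, 245.5689697265625), (6.870728015899658, 9.47046184539795), 68.19859313964844)
paddle [0.5248184  0.11311079 0.106     ]
back (np.float32(92.22661), (np.float32(0.6117493), np.float32(0.14277096)))
front (np.float32(92.44477), (np.float32(0.45655894), np.float32(0.13849674)))
left (np.float32(1.7735865), (np.float32(0.5419399), np.float32(0.25388905)))
right (np.float32(1.3683525), (np.float32(0.51926935), np.float32(0.018519375)))
side proj [[271.06136634 188.42233591]] [[311.09696012 240.52891324]]
```

```bash
cat >> h.py <<'E'
from scipy.spatial.transform import Rotation as Ro
def plan(wps,maxd=.055,maxa=10.,p=None,R=None):
    """wps: list of (pos, yaw_deg of tool x); tool down; straight segments. prints rows"""
    s=telemetry.observe()
    if p is None:
        p=np.array(s["ee_pos"]);R=Ro.from_quat(np.roll(s["tcp_rot"],-1))
    rows=[]
    for q,yaw,dirn in wps:
        q=np.array(q,float);T=down(yaw)
        y0=np.degrees(np.arctan2(R.as_matrix()[1,0],R.as_matrix()[0,0]));dy=(yaw-y0+180)%360-180
        if dirn and dy*dirn<0: dy+=360*dirn
        n=max(1,int(np.ceil(max(np.linalg.norm(q-p)/maxd,abs(dy)/maxa))))
        p0=p.copy()
        for i in range(1,n+1):
            pn=p0+(q-p0)*i/n;Rn=down(y0+dy*i/n)
            rows.append(np.r_[R.inv().apply(pn-p),np.degrees((R.inv()*Rn).as_rotvec())]);p,R=pn,Rn
    for i,r in enumerate(rows): print(i,[float(round(v,4)) if k<3 else float(round(v,1)) for k,v in enumerate(r)])
def down(yaw):
    a=np.radians(yaw);x=np.array([np.cos(a),np.sin(a),0]);z=np.array([0,0,-1.]);y=np.cross(z,x)
    return Ro.from_matrix(np.c_[x,y,z])
def st():
    s=telemetry.observe();R=Ro.from_quat(np.roll(s["tcp_rot"],-1)).as_matrix()
    print("t",s["time"],"p",np.round(s["ee_pos"],4),"yaw",round(float(np.degrees(np.arctan2(R[1,0],R[0,0]))),2),"z",np.round(R[:,2],3),"F",np.round(s["ft_force"],2),"q",np.round(s["qpos"],2),"g",round(float(s["gripper_width"]),4))
E
python3 -c "
from h import *
print(onz('side',(272.4,187.2),.082))
st(); plan([((.5,-.35,.23),80,1),((.55,-.1,.22),130,1),((.4965,.101,.20),204.5,1)])"
```

```text
[0.53827996 0.08883274 0.082     ]
t 0.1 p [ 0.2025 -0.6435  0.2305] yaw 17.46 z [-0.     0.001 -1.   ] F [-0.01  0.36 -0.39] q [ 1.18  0.58  0.02  1.44 -0.02  1.13 -0.06] g 0.0857
0 [0.0465, -0.0238, 0.0001, -0.1, -0.0, -7.8]
1 [0.0493, -0.0173, 0.0001, 0.0, 0.0, -7.8]
2 [0.0512, -0.0104, 0.0001, 0.0, 0.0, -7.8]
3 [0.0521, -0.0034, 0.0001, 0.0, 0.0, -7.8]
4 [0.0521, 0.0038, 0.0001, 0.0, 0.0, -7.8]
5 [0.0511, 0.0108, 0.0001, 0.0, 0.0, -7.8]
6 [0.0492, 0.0177, 0.0001, 0.0, 0.0, -7.8]
7 [0.0463, 0.0242, 0.0001, 0.0, 0.0, -7.8]
8 [0.051, 0.0012, 0.002, 0.0, 0.0, -10.0]
9 [0.05, 0.01, 0.002, 0.0, 0.0, -10.0]
10 [0.0475, 0.0185, 0.002, 0.0, 0.0, -10.0]
11 [0.0436, 0.0265, 0.002, 0.0, 0.0, -10.0]
12 [0.0383, 0.0337, 0.002, 0.0, 0.0, -10.0]
13 [0.0235, 0.011, 0.0025, 0.0, 0.0, -9.3]
14 [0.0215, 0.0147, 0.0025, 0.0, 0.0, -9.3]
15 [0.0188, 0.018, 0.0025, 0.0, 0.0, -9.3]
16 [0.0156, 0.0208, 0.0025, 0.0, 0.0, -9.3]
17 [0.0121, 0.023, 0.0025, 0.0, 0.0, -9.3]
18 [0.0082, 0.0247, 0.0025, 0.0, 0.0, -9.3]
19 [0.0041, 0.0257, 0.0025, 0.0, 0.0, -9.3]
20 [-0.0001, 0.026, 0.0025, 0.0, 0.0, -9.3]
```

>>> step_arm:
  steps: [0, 0.046, -0.024, 0, 0, 0, -8, 0, 0.049, -0.017, 0, 0, 0, -8, 0, 0.051, -0.01, 0, 0, 0, -8, 0, 0.052, -0.003, 0, 0, 0, -8, 0, 0.052, 0.004, 0, 0, 0, -8, 0, 0.051, 0.011, 0, 0, 0, -8, 0, 0.049, 0.018, 0, 0, 0, -8, 0, 0.046, 0.024, 0, 0, 0, -8]

```text
time: 1.1
ee_pos: [0.496, -0.3394, 0.2267]
tcp_rot: [-0.003, 0.749, 0.662, -0.001]
ft_force: [0.1, -0.3, 0.4]
gripper_width: -0.0002
```

```bash
python3 -c "
from h import *
st(); plan([((.55,-.1,.22),130,1),((.4965,.101,.20),204.5,1)])"
```

```text
t 1.1 p [ 0.496  -0.3394  0.2267] yaw 82.97 z [-0.006  0.003 -1.   ] F [ 0.12 -0.31  0.45] q [ 0.73  0.48 -0.32  1.63  0.17  1.06  0.24] g -0.0002
0 [0.0488, 0.0049, 0.0014, -0.4, -0.2, -9.4]
1 [0.0474, 0.0128, 0.0013, 0.0, 0.0, -9.4]
2 [0.0447, 0.0203, 0.0013, 0.0, 0.0, -9.4]
3 [0.0407, 0.0274, 0.0013, 0.0, 0.0, -9.4]
4 [0.0357, 0.0337, 0.0013, 0.0, 0.0, -9.4]
5 [0.0235, 0.011, 0.0025, 0.0, 0.0, -9.3]
6 [0.0215, 0.0147, 0.0025, 0.0, 0.0, -9.3]
7 [0.0188, 0.018, 0.0025, 0.0, 0.0, -9.3]
8 [0.0156, 0.0208, 0.0025, 0.0, 0.0, -9.3]
9 [0.0121, 0.023, 0.0025, 0.0, 0.0, -9.3]
10 [0.0082, 0.0247, 0.0025, 0.0, 0.0, -9.3]
11 [0.0041, 0.0257, 0.0025, 0.0, 0.0, -9.3]
12 [-0.0001, 0.026, 0.0025, 0.0, 0.0, -9.3]
```

>>> step_arm:
  steps: [0, 0.049, 0.005, 0.001, 0, 0, -9.4, 0, 0.047, 0.013, 0.001, 0, 0, -9.4, 0, 0.045, 0.02, 0.001, 0, 0, -9.4, 0, 0.041, 0.027, 0.001, 0, 0, -9.4, 0, 0.036, 0.034, 0.001, 0, 0, -9.4, 0, 0.024, 0.011, 0.002, 0, 0, -9.3, 0, 0.021, 0.015, 0.002, 0, 0, -9.3, 0, 0.019, 0.018, 0.002, 0, 0, -9.3]

```text
time: 2.1
ee_pos: [0.526, -0.0102, 0.2144]
tcp_rot: [-0.004, 0.168, 0.986, 0.002]
ft_force: [-0.1, -0.3, 1.0]
gripper_width: -0.0
```

```bash
python3 -c "
from h import *
st(); plan([((.4965,.101,.20),204.5,1)])"
```

```text
t 2.1 p [ 0.526  -0.0102  0.2144] yaw 160.7 z [-0.008  0.005 -1.   ] F [-0.1  -0.3   1.01] q [ 0.44  0.45 -0.73  1.83  0.34  1.    0.8 ] g -0.0
0 [0.0129, 0.019, 0.003, 0.2, -0.5, -8.8]
1 [0.0099, 0.0208, 0.0029, 0.0, 0.0, -8.8]
2 [0.0066, 0.022, 0.0029, 0.0, 0.0, -8.8]
3 [0.0032, 0.0228, 0.0029, 0.0, 0.0, -8.8]
4 [-0.0003, 0.023, 0.0029, 0.0, 0.0, -8.8]
```

>>> step_arm:
  steps: [0, 0.013, 0.019, 0.003, 0, -0.5, -8.8, 0, 0.01, 0.021, 0.003, 0, 0, -8.8, 0, 0.007, 0.022, 0.003, 0, 0, -8.8, 0, 0.003, 0.023, 0.003, 0, 0, -8.8, 0, 0, 0.023, 0.003, 0, 0, -8.8, 0, 0, 0, 0, 0, 0, 0]

```text
time: 2.85
ee_pos: [0.4914, 0.1055, 0.1982]
tcp_rot: [-0.001, -0.228, 0.974, 0.002]
ft_force: [0.4, 0.6, 0.1]
gripper_width: 0.0003
```

```bash
python3 -c "
from h import *
st(); plan([((.4965,.101,.16),204.5,0),((.4965,.101,.12),204.5,0)],maxd=.04)
for n in('top','side'): cv2.imwrite(f'pics/{n}1.png',cv2.resize(eyes.snapshot(n)[130:330,160:420,::-1],None,fx=3,fy=3,interpolation=2))"
```

```text
t 2.85 p [0.4914 0.1055 0.1982] yaw -153.61 z [-0.002  0.003 -1.   ] F [0.39 0.58 0.07] q [ 0.35  0.48 -0.95  1.91  0.47  0.99  1.22] g 0.0003
0 [-0.0026, -0.0064, 0.0382, 0.2, -0.0, 1.9]
1 [0.0, 0.0, 0.02, 0.0, 0.0, 0.0]
2 [0.0, 0.0, 0.02, 0.0, 0.0, 0.0]
```

View pics/top1.png

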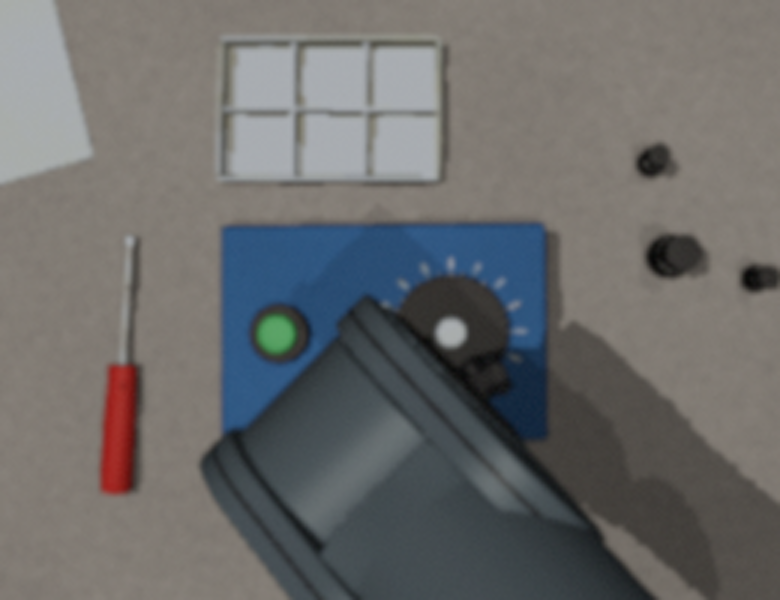

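View pics/side1.png

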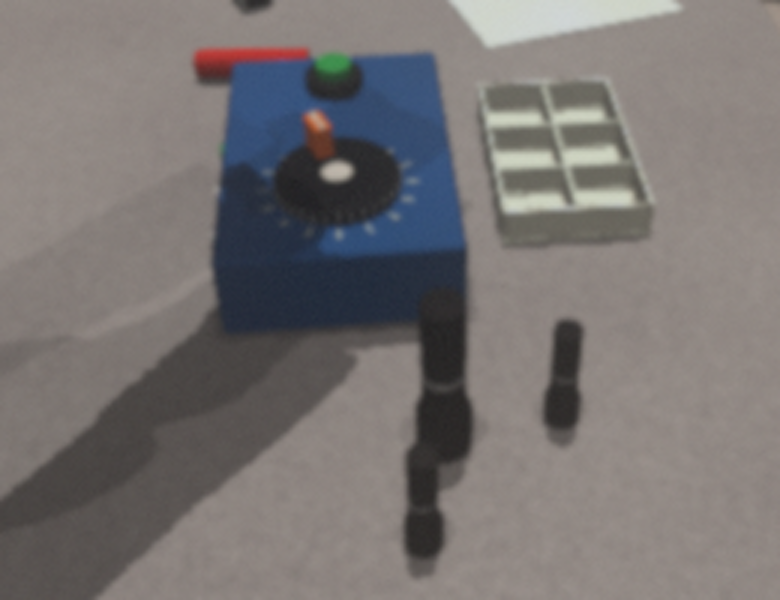

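Top view: the wrist hides the paddle, but the hub is visible at (450,332) in the crop. The side view shows the paddle at (318,135) and the fingertip at (250,3), both unobstructed. Next I descend on the anticlockwise side.

>>> step_arm:
  steps: [0, -0.003, -0.006, 0.03, 0, 0, 1.9, 0, 0, 0, 0.03, 0, 0, 0, 0, 0, 0, 0.02, 0, 0, 0, 0, 0, 0, 0, 0, 0, 0]

```text
time: 3.45
ee_pos: [0.4997, 0.0943, 0.1162]
tcp_rot: [-0.0, -0.201, 0.98, -0.0]
ft_force: [0.4, 0.3, 1.1]
gripper_width: 0.0002
```

```bash
python3 -c "
from h import *
st(); plan([((.4965,.101,.089),204.5,0)],maxd=.02)
for n in('side',): cv2.imwrite(f'pics/{n}2.png',cv2.resize(eyes.snapshot(n)[110:250,200:340,::-1],None,fx=4,fy=4,interpolation=2))"
```

```text
t 3.45 p [0.4997 0.0943 0.1162] yaw -156.83 z [-0.    -0.001 -1.   ] F [0.44 0.3  1.14] q [ 0.28  0.59 -0.84  1.99  0.6   0.82  1.08] g 0.0002
0 [0.0001, 0.0037, 0.0136, -0.1, -0.0, -0.7]
1 [0.0001, 0.0037, 0.0136, 0.0, 0.0, -0.7]
```

View pics/side2.png

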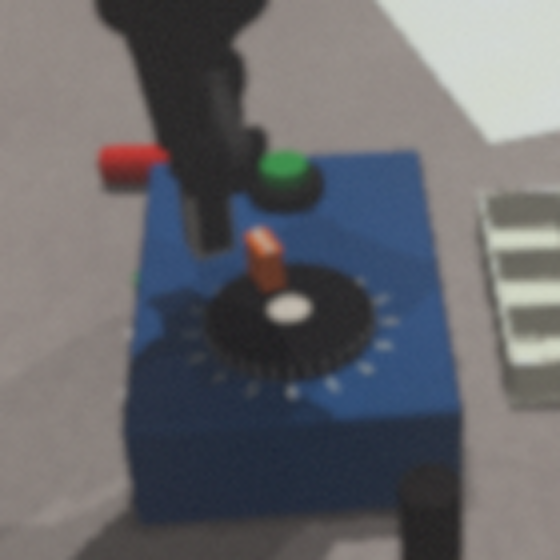

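The side view shows the fingertips at (208,248), clear of the paddle at (265,260) on its anticlockwise side. I'll lower the tool.

>>> step_arm:
  steps: [0, 0, 0.004, 0.014, 0, 0, -0.7, 0, 0, 0.002, 0.013, 0, 0, -0.7, 0, 0, 0, 0, 0, 0, 0]

```text
time: 3.88
ee_pos: [0.4988, 0.1, 0.0898]
tcp_rot: [0.002, -0.212, 0.977, -0.001]
ft_force: [-0.3, -0.6, -0.1]
gripper_width: -0.0001
```

```bash
cat >> h.py <<'E'
D0=np.array([.5361,.0872])
def fp(a,gap,r=.029,z=.090):
    """finger pose: paddle math-angle a deg; face gap behind paddle face"""
    u=np.array([np.cos(np.radians(a)),np.sin(np.radians(a))]);t=np.array([u[1],-u[0]])
    return (*(D0+r*u-(.017+gap)*t),z),a+90,0
def rel():
    s=telemetry.observe();p=s["ee_pos"][:2]-D0
    # face angle: paddle angle that would be touching now, from position (tool yaw assumed aligned)
    R=Ro.from_quat(np.roll(s["tcp_rot"],-1)).as_matrix();x=R[:2,0]/np.linalg.norm(R[:2,0]);t=-x;u=np.array([-t[1],t[0]])
    yaw=np.degrees(np.arctan2(u[1],u[0]));print("yaw-paddle",round(yaw,1),"radial",round(p@u*1e3,1),"mm; tangential behind axis",round(-p@t*1e3,1),"(contact at 17)")
def crop(n,k):
    cv2.imwrite(f'pics/{k}.png',cv2.resize(eyes.snapshot(n)[110:250,200:340,::-1],None,fx=4,fy=4,interpolation=2))
E
python3 -c "
from h import *
st();rel();crop('side','side3')
print(proj('side',[telemetry.observe()['ee_pos']])-[200,110])
plan([fp(114.5,.003)],maxd=.01)
"
```

```text
t 3.875 p [0.4988 0.1    0.0898] yaw -155.46 z [ 0.004 -0.001 -1.   ] F [-0.29 -0.62 -0.14] q [ 0.24  0.62 -0.81  2.02  0.65  0.77  1.04] g -0.0001
yaw-paddle 114.5 radial 27.2 mm; tangential behind axis 28.6 (contact at 17)
[[52.4618277  71.26859235]]
0 [-0.0083, 0.0019, 0.0003, -0.1, 0.2, 0.0]
```

View pics/side3.png

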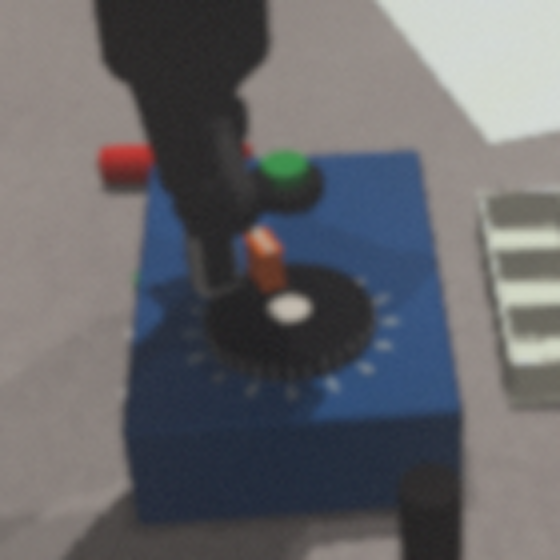

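The fingertips sit left of the paddle, level with the disc, and there is no contact. I start the arc, first click.

```bash
python3 -c "
from h import *
plan([fp(114.5,.003)]+[fp(114.5-3*i,0) for i in range(0,6)],maxd=.01)
"
```

```text
0 [-0.0083, 0.0019, 0.0003, -0.1, 0.2, 0.0]
1 [-0.003, -0.0, 0.0, 0.0, 0.0, 0.0]
2 [-0.0015, 0.0008, 0.0, 0.0, 0.0, 3.0]
3 [-0.0015, 0.0008, 0.0, 0.0, 0.0, 3.0]
4 [-0.0015, 0.0008, 0.0, 0.0, 0.0, 3.0]
5 [-0.0015, 0.0008, 0.0, 0.0, 0.0, 3.0]
6 [-0.0015, 0.0008, 0.0, 0.0, 0.0, 3.0]
```

>>> step_arm:
  steps: [0, -0.008, 0.002, 0, 0, 0, 0, 0, -0.003, 0, 0, 0, 0, 0, 0, -0.0015, 0.0008, 0, 0, 0, 3, 0, -0.0015, 0.0008, 0, 0, 0, 3, 0, -0.0015, 0.0008, 0, 0, 0, 3, 0, 0, 0, 0, 0, 0, 0]

```text
time: 4.68
ee_pos: [0.5088, 0.1094, 0.0908]
tcp_rot: [-0.001, -0.133, 0.991, -0.003]
ft_force: [-1.2, -0.7, 0.6]
gripper_width: -0.0002
```

```bash
python3 -c "
from h import *
st();rel();crop('side','side4')
plan([fp(114.5-9-3*i,0) for i in range(0,4)],maxd=.01)
"
```

```text
t 4.675 p [0.5088 0.1094 0.0908] yaw -164.75 z [-0.002 -0.005 -1.   ] F [-1.24 -0.69  0.6 ] q [ 0.2   0.62 -0.76  1.99  0.61  0.78  0.91] g -0.0002
yaw-paddle 105.3 radial 28.6 mm; tangential behind axis 20.4 (contact at 17)
0 [-0.0033, 0.0003, 0.0007, -0.3, -0.2, -0.2]
1 [-0.0015, 0.0008, 0.0, 0.0, 0.0, 3.0]
2 [-0.0015, 0.0008, 0.0, 0.0, 0.0, 3.0]
3 [-0.0015, 0.0008, 0.0, 0.0, 0.0, 3.0]
```

View pics/side4.png

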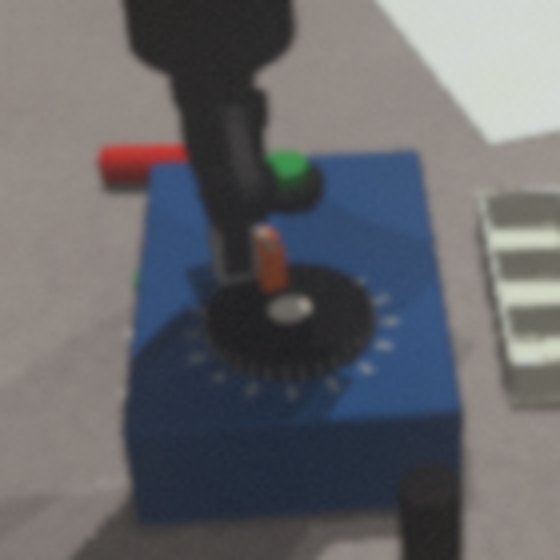

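>>> step_arm:
  steps: [0, -0.003, 0.0003, 0.0005, 0, 0, 0, 0, -0.002, 0.0005, 0, 0, 0, 2, 0, -0.002, 0.0005, 0, 0, 0, 2, 0, -0.002, 0.0005, 0, 0, 0, 2, 0, 0, 0, 0, 0, 0, 0]

```text
time: 5.35
ee_pos: [0.517, 0.114, 0.0902]
tcp_rot: [-0.002, -0.078, 0.997, -0.002]
ft_force: [-2.9, -1.2, 2.1]
gripper_width: 0.0002
```

```bash
python3 -c "
from h import *
st();rel();crop('side','side5')
plan([fp(99.5-3*i,0) for i in range(0,4)],maxd=.01)
"
```

```text
t 5.35 p [0.517  0.114  0.0902] yaw -171.02 z [-0.003 -0.005 -1.   ] F [-2.86 -1.24  2.08] q [ 0.17  0.62 -0.73  1.97  0.59  0.78  0.82] g 0.0002
yaw-paddle 99.0 radial 29.4 mm; tangential behind axis 14.7 (contact at 17)
0 [0.0025, -0.0006, 0.0002, -0.2, -0.2, -0.5]
1 [-0.0015, 0.0008, 0.0, 0.0, 0.0, 3.0]
2 [-0.0015, 0.0008, 0.0, 0.0, 0.0, 3.0]
3 [-0.0015, 0.0008, 0.0, 0.0, 0.0, 3.0]
```

View pics/side5.png

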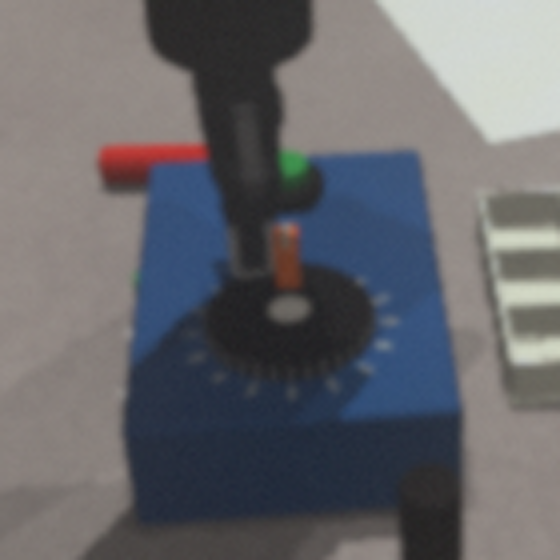

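The paddle now points straight away from the hub at (287,255), so it has moved one click. I'll add an orange-centroid check against the predicted click positions.

```bash
cat >> h.py <<'E'
def dial(n="side",save=None):
    im=eyes.snapshot(n)
    if save: cv2.imwrite(f'pics/{save}.png',cv2.resize(im[110:250,200:340,::-1],None,fx=4,fy=4,interpolation=2))
    return dialim(im,n)
def dialim(im,n="side"):
    h=cv2.cvtColor(im,cv2.COLOR_RGB2HSV).astype(int)
    o=(((h[:,:,0]<22)|(h[:,:,0]>174))&(h[:,:,1]>110)&(h[:,:,2]>60)).astype(np.uint8)
    r=[160,195,250,300] if n=="side" else [215,265,285,335]
    k=np.zeros_like(o);k[r[0]:r[1],r[2]:r[3]]=o[r[0]:r[1],r[2]:r[3]]
    ys,xs=np.nonzero(k);ys,xs=ys[ys>=0],xs
    if len(xs)<5: print("no orange");return
    c=np.array([xs.mean(),ys.mean()]);z=.094 if n=="side" else .105
    A=np.arange(150,-60,-1.);P=proj(n,[[*(D0+.029*np.array([np.cos(np.radians(a)),np.sin(np.radians(a))])),z] for a in A])
    d=np.linalg.norm(P-c,axis=1);i=d.argmin();print(n,len(xs),c.round(1),"angle",A[i],"click",round((182-A[i])/22.5,2),"res",d[i].round(1))
E
python3 -c "
from h import *
dialim(cv2.imread('pics/side0.png')[:,:,::-1].copy())
dialim(cv2.imread('pics/top0.png')[:,:,::-1].copy(),'top')
dial()
"
```

```text
side 74 [266.1 176.4] angle 112.0 click 3.11 res 1.2
top 38 [298.2 245.9] angle 116.0 click 2.93 res 1.0
side 66 [271.3 175.6] angle 90.0 click 4.09 res 1.2
```

Side reads click 3.1 at the start and 4.1 now, so one click is done and the target is 7.

```bash
python3 -c "
from h import *
plan([fp(94-4*i,0) for i in range(0,5)],maxd=.01)
"
```

```text
0 [-0.0003, 0.0009, 0.0002, -0.3, -0.2, 5.0]
1 [-0.0021, 0.0011, 0.0, 0.0, 0.0, 4.0]
2 [-0.0021, 0.0011, 0.0, 0.0, 0.0, 4.0]
3 [-0.0021, 0.0011, 0.0, 0.0, 0.0, 4.0]
4 [-0.0021, 0.0011, 0.0, 0.0, 0.0, 4.0]
```

>>> step_arm:
  steps: [0, 0, 0.001, 0, 0, 0, 5, 0, -0.002, 0.001, 0, 0, 0, 4, 0, -0.002, 0.001, 0, 0, 0, 4, 0, -0.002, 0.001, 0, 0, 0, 4, 0, 0, 0, 0, 0, 0, 0]

```text
time: 6.08
ee_pos: [0.5207, 0.118, 0.0902]
tcp_rot: [-0.003, 0.072, 0.997, -0.003]
ft_force: [-1.4, 1.0, 0.0]
gripper_width: -0.0
```

```bash
python3 -c "
from h import *
st();rel();dial()
plan([fp(82-3*i,0) for i in range(0,3)],maxd=.01)
"
```

```text
t 6.075 p [0.5207 0.118  0.0902] yaw 171.7 z [-0.006 -0.006 -1.   ] F [-1.43  1.01  0.04] q [ 0.11  0.61 -0.65  1.95  0.53  0.76  0.58] g -0.0
yaw-paddle 81.7 radial 28.2 mm; tangential behind axis 19.6 (contact at 17)
side 71 [272.8 176. ] angle 83.0 click 4.4 res 1.7
0 [-0.0026, 0.0007, 0.0002, -0.4, -0.3, -0.2]
1 [-0.0015, 0.0008, 0.0, 0.0, 0.0, 3.0]
2 [-0.0015, 0.0008, 0.0, 0.0, 0.0, 3.0]
```

>>> step_arm:
  steps: [0, -0.0025, 0.0005, 0, -0.4, -0.3, 0, 0, -0.0015, 0.0008, 0, 0, 0, 2, 0, -0.0015, 0.0008, 0, 0, 0, 2, 0, 0, 0, 0, 0, 0, 0]

```text
time: 6.62
ee_pos: [0.5277, 0.1189, 0.0902]
tcp_rot: [0.001, 0.108, 0.994, 0.001]
ft_force: [-1.7, 0.3, -0.2]
gripper_width: 0.0004
```

```bash
python3 -c "
from h import *
st();rel();dial(save='side6')
plan([fp(77-4*i,0) for i in range(0,7)],maxd=.01)
"
```

```text
t 6.625 p [0.5277 0.1189 0.0902] yaw 167.56 z [ 0.002  0.001 -1.   ] F [-1.73  0.25 -0.17] q [ 0.11  0.61 -0.63  1.94  0.52  0.75  0.53] g 0.0004
yaw-paddle 77.6 radial 29.2 mm; tangential behind axis 15.0 (contact at 17)
side 78 [276.3 175.8] angle 68.0 click 5.07 res 1.0
0 [0.0016, 0.0, 0.0002, 0.1, 0.1, 0.6]
1 [-0.0021, 0.0011, 0.0, 0.0, 0.0, 4.0]
2 [-0.0021, 0.0011, 0.0, 0.0, 0.0, 4.0]
3 [-0.0021, 0.0011, 0.0, 0.0, 0.0, 4.0]
4 [-0.0021, 0.0011, 0.0, 0.0, 0.0, 4.0]
5 [-0.0021, 0.0011, 0.0, 0.0, 0.0, 4.0]
6 [-0.0021, 0.0011, 0.0, 0.0, 0.0, 4.0]
```

View pics/side6.png

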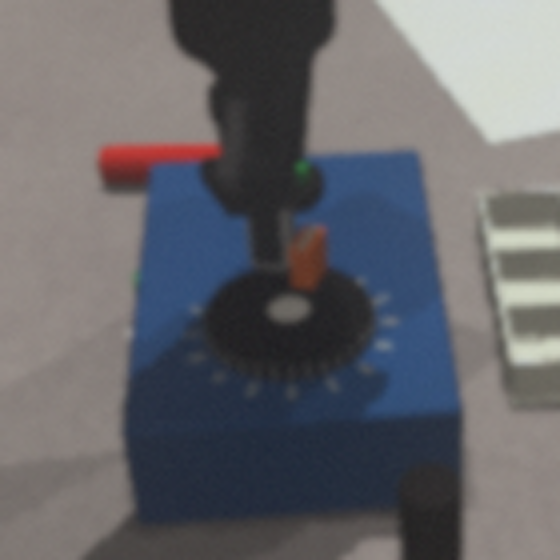

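The paddle stands at (308,258), click 5.07, with the finger to its left. Next click.

>>> step_arm:
  steps: [0, 0, 0.001, 0, 0, 0, 5, 0, -0.002, 0.001, 0, 0, 0, 4, 0, -0.002, 0.001, 0, 0, 0, 4, 0, -0.002, 0.001, 0, 0, 0, 4, 0, 0, 0, 0, 0, 0, 0]

```text
time: 7.3
ee_pos: [0.5314, 0.1219, 0.0901]
tcp_rot: [-0.002, 0.256, 0.967, 0.0]
ft_force: [-1.9, 0.2, 0.1]
gripper_width: -0.0004
```

```bash
python3 -c "
from h import *
st();rel();dial()
plan([fp(60-3*i,0) for i in range(0,3)],maxd=.01)
"
```

```text
t 7.3 p [0.5314 0.1219 0.0901] yaw 150.31 z [-0.003  0.001 -1.   ] F [-1.89  0.17  0.06] q [ 0.05  0.6  -0.55  1.93  0.45  0.73  0.29] g -0.0004
yaw-paddle 60.3 radial 27.8 mm; tangential behind axis 21.2 (contact at 17)
side 94 [277.5 175.8] angle 63.0 click 5.29 res 0.8
0 [-0.0044, 0.0013, 0.0001, -0.0, -0.2, 0.4]
1 [-0.0015, 0.0008, 0.0, 0.0, 0.0, 3.0]
2 [-0.0015, 0.0008, 0.0, 0.0, 0.0, 3.0]
```

>>> step_arm:
  steps: [0, -0.003, 0.001, 0, 0, 0, 0, 0, -0.002, 0.0008, 0, 0, 0, 2, 0, -0.0015, 0.0008, 0, 0, 0, 2, 0, 0, 0, 0, 0, 0, 0]

```text
time: 7.85
ee_pos: [0.5395, 0.1206, 0.0901]
tcp_rot: [-0.001, 0.291, 0.957, 0.001]
ft_force: [-0.9, -0.2, -0.7]
gripper_width: 0.0001
```

```bash
python3 -c "
from h import *
st();rel();dial(save='side7')
plan([fp(54.5,0)],maxd=.01)
"
```

```text
t 7.85 p [0.5395 0.1206 0.0901] yaw 146.19 z [-0.002  0.002 -1.   ] F [-0.91 -0.21 -0.72] q [ 0.04  0.6  -0.52  1.91  0.43  0.74  0.25] g 0.0001
yaw-paddle 56.2 radial 29.6 mm; tangential behind axis 15.8 (contact at 17)
side 111 [281.  176.8] angle 45.0 click 6.09 res 0.5
0 [0.0003, -0.0001, 0.0001, 0.0, -0.2, 1.7]
```

Click 6.09, so one click remains. I'll advance gently, limiting the finger face.

>>> step_arm:
  steps: [0, 0, 0.001, 0, 0, 0, 5, 0, -0.002, 0.001, 0, 0, 0, 4, 0, -0.002, 0.001, 0, 0, 0, 4, 0, -0.002, 0.001, 0, 0, 0, 4, 0, 0, 0, 0, 0, 0, 0]

```text
time: 8.52
ee_pos: [0.5444, 0.1217, 0.0901]
tcp_rot: [-0.003, 0.431, 0.902, 0.001]
ft_force: [-2.0, 1.6, 1.2]
gripper_width: 0.0004
```

```bash
python3 -c "
from h import *
st();rel();dial()
plan([fp(36-3*i,0) for i in range(0,3)],maxd=.01)
"
```

```text
t 8.525 p [0.5444 0.1217 0.0901] yaw 128.93 z [-0.005  0.004 -1.   ] F [-1.99  1.64  1.18] q [-0.01  0.6  -0.44  1.9   0.36  0.73  0.02] g 0.0004
yaw-paddle 38.9 radial 28.2 mm; tangential behind axis 21.6 (contact at 17)
side 110 [281.9 177.2] angle 41.0 click 6.27 res 0.4
0 [-0.0061, 0.0017, 0.0, -0.1, -0.3, 3.0]
1 [-0.0015, 0.0008, 0.0, 0.0, 0.0, 3.0]
2 [-0.0015, 0.0008, 0.0, 0.0, 0.0, 3.0]
```

>>> step_arm:
  steps: [0, -0.003, 0.001, 0, 0, 0, 0, 0, -0.002, 0.0008, 0, 0, 0, 2, 0, 0, 0, 0, 0, 0, 0]

```text
time: 8.95
ee_pos: [0.5488, 0.119, 0.09]
tcp_rot: [-0.003, 0.446, 0.895, 0.001]
ft_force: [0.1, 0.3, 0.3]
gripper_width: 0.0004
```

```bash
python3 -c "
from h import *
st();rel();dial(save='side8')
"
```

```text
t 8.95 p [0.5488 0.119  0.09  ] yaw 127.03 z [-0.005  0.004 -1.   ] F [0.11 0.33 0.33] q [-0.01  0.6  -0.43  1.89  0.36  0.73  0.  ] g 0.0004
yaw-paddle 37.0 radial 29.3 mm; tangential behind axis 17.7 (contact at 17)
side 123 [283.3 178.1] angle 31.0 click 6.71 res 0.3
```

```bash
python3 -c "
from h import *
dial(save='side9');st()
"
```

```text
side 119 [283.4 178.2] angle 30.0 click 6.76 res 0.3
t 9.05 p [0.5487 0.119  0.09  ] yaw 127.08 z [-0.005  0.004 -1.   ] F [ 0.29 -0.32 -0.64] q [-0.01  0.6  -0.43  1.89  0.36  0.73  0.  ] g -0.0001
```

View pics/side9.png

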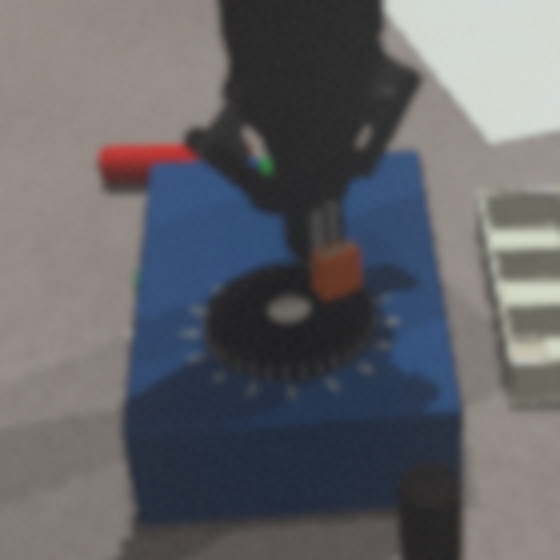

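The force has dropped to zero and the paddle has left the finger. I'll back off and rise, then verify the angle.

>>> step_arm:
  steps: [0, 0.008, 0, 0, 0, 0, 0, 0, 0.002, 0, -0.02, 0, 0, 0, 0, 0, 0, -0.04, 0, 0, 0, 0, 0, 0, -0.04, 0, 0, 0, 0, 0, 0, 0, 0, 0, 0]

```text
time: 9.68
ee_pos: [0.5422, 0.1285, 0.1926]
tcp_rot: [-0.003, 0.445, 0.896, 0.001]
ft_force: [0.3, 0.1, -0.8]
gripper_width: 0.0003
```

```bash
python3 -c "
from h import *
st();dial(save='side10')
im=eyes.snapshot('top');dialim(im,'top');cv2.imwrite('pics/top10.png',cv2.resize(im[180:300,220:360,::-1],None,fx=5,fy=5,interpolation=2))
B=np.array([.5318,.2118])
plan([((*B,.17),128,0)],maxd=.03)
"
```

```text
t 9.675 p [0.5422 0.1285 0.1926] yaw 127.2 z [-0.005  0.004 -1.   ] F [ 0.28  0.12 -0.82] q [ 0.02  0.47 -0.49  1.79  0.26  0.95  0.07] g 0.0003
side 112 [284.5 179.4] angle 21.0 click 7.16 res 0.2
no orange
0 [0.0241, 0.0147, 0.0067, -0.4, -0.5, -0.3]
1 [0.0241, 0.0147, 0.0066, 0.0, 0.0, -0.3]
2 [0.024, 0.0148, 0.0066, 0.0, 0.0, -0.3]
```

View pics/side10.png

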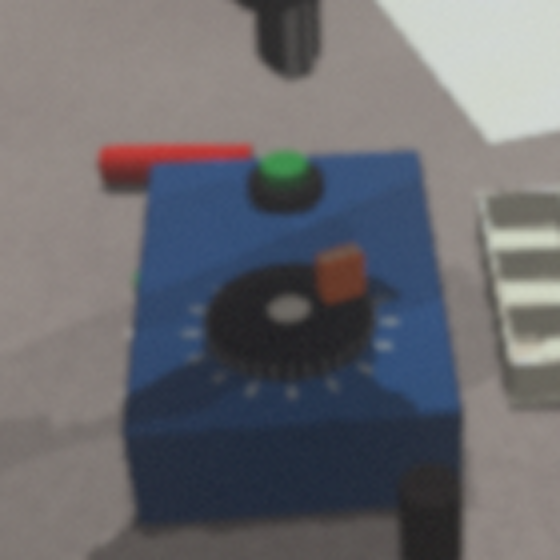

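View pics/top10.png

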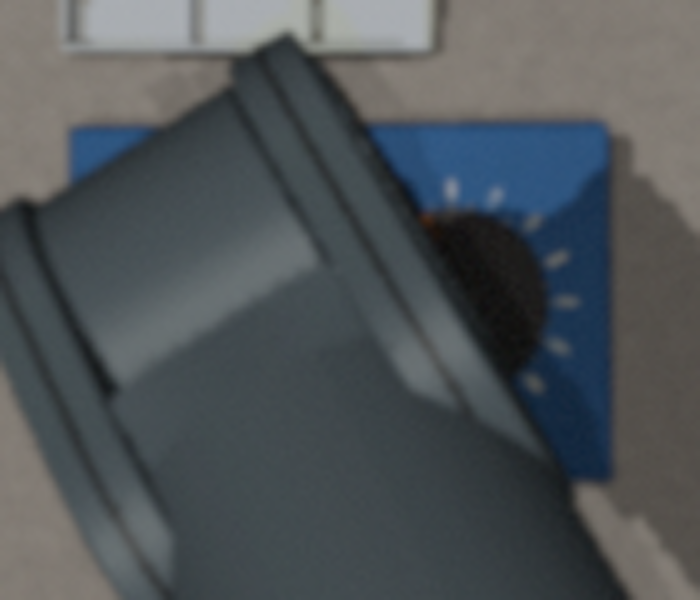

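Side view: the paddle at (340,275) reads click 7.16, with the same bias of about +0.1 as the earlier readings. Next I triangulate the button top.

```bash
python3 -c "
from h import *
c1,d1=ray('top',(251.9,240.9));c2,d2=ray('side',(270.6,151.1))
A=np.c_[d1,-d2];t=np.linalg.lstsq(A,c2-c1,rcond=None)[0];print(c1+t[0]*d1,c2+t[1]*d2)
plan([((.532,.2115,.13),128,0)],maxd=.03)
"
```

```text
[0.53167747 0.21202936 0.09036029] [0.53284156 0.21208596 0.09034007]
0 [0.0179, 0.0111, 0.015, -0.4, -0.5, -0.2]
1 [0.018, 0.011, 0.015, 0.0, 0.0, -0.2]
2 [0.0179, 0.0111, 0.015, 0.0, 0.0, -0.2]
3 [0.0179, 0.0111, 0.015, 0.0, 0.0, -0.2]
```

>>> step_arm:
  steps: [0, 0.018, 0.011, 0.015, 0, -0.3, 0, 0, 0.018, 0.011, 0.015, 0, 0, 0, 0, 0.018, 0.011, 0.015, 0, 0, 0, 0, 0.015, 0.01, 0.01, 0, 0, 0, 0, 0, 0, 0, 0, 0, 0]

```text
time: 10.4
ee_pos: [0.5289, 0.2089, 0.1267]
tcp_rot: [-0.006, 0.445, 0.896, -0.006]
ft_force: [-0.5, 0.6, -1.5]
gripper_width: -0.0001
```

```bash
python3 -c "
from h import *
st();dial(save='side11')
plan([((.532,.212,.1),127.5,0)],maxd=.02)
"
```

```text
t 10.4 p [0.5289 0.2089 0.1267] yaw 127.2 z [-0.015 -0.006 -1.   ] F [-0.47  0.56 -1.54] q [-0.16  0.57 -0.46  1.83  0.32  0.84 -0.13] g -0.0001
side 124 [284.5 179. ] angle 22.0 click 7.11 res 0.1
0 [0.0008, 0.0026, 0.0135, -0.9, -0.2, -0.2]
1 [0.0009, 0.0023, 0.0135, 0.0, 0.0, -0.2]
```

View pics/side11.png

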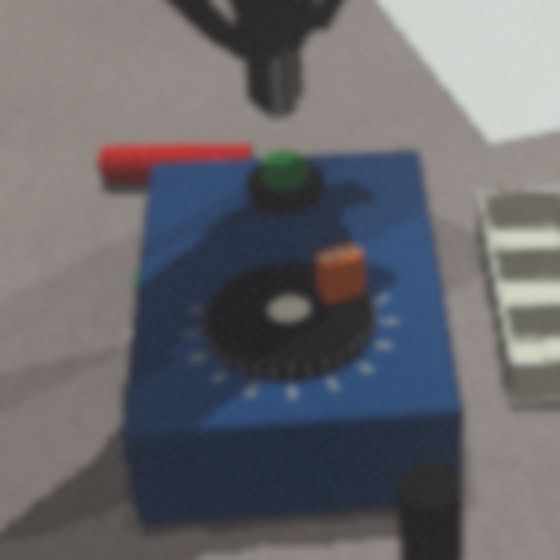

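The fingertips are over the button, the dial reads 7.11 and it is stable. I'll lower the tool.

>>> step_arm:
  steps: [0, 0.001, 0.003, 0.013, -0.9, 0, 0, 0, 0.001, 0.002, 0.012, 0, 0, 0, 0, 0, 0, 0, 0, 0, 0]

```text
time: 10.82
ee_pos: [0.5325, 0.2092, 0.1012]
tcp_rot: [-0.001, 0.446, 0.895, -0.0]
ft_force: [-0.0, 0.0, 0.5]
gripper_width: 0.0001
```

```bash
python3 -c "
from h import *
st();plan([((.532,.212,.095),127.5,0)],maxd=.02)
"
```

```text
t 10.825 p [0.5325 0.2092 0.1012] yaw 126.97 z [-0.003  0.001 -1.   ] F [-0.04  0.03  0.47] q [-0.17  0.6  -0.44  1.86  0.35  0.77 -0.15] g 0.0001
0 [0.0025, 0.0013, 0.0062, -0.1, -0.1, -0.5]
```

>>> step_arm:
  steps: [0, 0.0025, 0.0013, 0.005, 0, 0, 0, 0, 0, 0, 0.003, 0, 0, 0, 0, 0, 0, 0.002, 0, 0, 0, 0, 0, 0, 0.002, 0, 0, 0]

```text
time: 11.32
ee_pos: [0.5327, 0.2117, 0.0896]
tcp_rot: [-0.001, 0.447, 0.895, -0.0]
ft_force: [-1.4, 0.1, 3.0]
gripper_width: -0.0001
```

```bash
python3 -c "
from h import *
st()"
```

```text
t 11.325 p [0.5327 0.2117 0.0896] yaw 126.91 z [-0.001  0.001 -1.   ] F [-1.41  0.09  3.02] q [-0.18  0.61 -0.43  1.86  0.36  0.74 -0.17] g -0.0001
```

>>> step_arm:
  steps: [0, 0, 0, 0.002, 0, 0, 0, 0, 0, 0, 0.002, 0, 0, 0, 0, 0, 0, 0.002, 0, 0, 0]

```text
time: 11.7
ee_pos: [0.5329, 0.2117, 0.0855]
tcp_rot: [0.0, 0.447, 0.895, 0.0]
ft_force: [-9.2, -5.7, 37.7]
gripper_width: 0.0
```

```bash
python3 -c "
from h import *
st()"
```

```text
t 11.7 p [0.5329 0.2117 0.0855] yaw 126.9 z [ 0.  0. -1.] F [-9.21 -5.67 37.69] q [-0.18  0.62 -0.43  1.87  0.37  0.73 -0.17] g 0.0
```

The force is 38 N with z at 85.5 mm, a hard stop about 6 mm below first contact, so the button is fully down. I release it and retreat towards the robot's right at height, to clear both views.

>>> step_arm:
  steps: [0, 0, 0, -0.01, 0, 0, 0, 0, 0, 0, -0.03, 0, 0, 0, 0, 0, 0, -0.05, 0, 0, 0, 0, 0, 0, -0.05, 0, 0, 0, 0, 0, 0, 0, 0, 0, 0]

```text
time: 12.32
ee_pos: [0.533, 0.2122, 0.2295]
tcp_rot: [-0.0, 0.447, 0.895, 0.001]
ft_force: [0.6, 0.0, -0.7]
gripper_width: -0.0
```

```bash
python3 -c "
from h import *
st();dial()
plan([((.55,.1,.25),100,-1),((.5,-.2,.25),60,-1)],maxd=.05)"
```

```text
t 12.325 p [0.533  0.2122 0.2295] yaw 126.94 z [ 0.001  0.001 -1.   ] F [ 0.57  0.03 -0.7 ] q [-0.12  0.46 -0.5   1.7   0.25  1.04 -0.07] g -0.0
side 114 [284.3 179.1] angle 23.0 click 7.07 res 0.2
0 [-0.0333, -0.0176, -0.0075, -0.1, -0.1, 9.0]
1 [-0.0356, -0.0122, -0.0075, 0.0, 0.0, 9.0]
2 [-0.0371, -0.0065, -0.0075, 0.0, 0.0, 9.0]
3 [-0.041, -0.0145, 0.0, 0.0, 0.0, 5.7]
4 [-0.0422, -0.0103, 0.0, 0.0, 0.0, 5.7]
5 [-0.043, -0.0061, 0.0, 0.0, 0.0, 5.7]
6 [-0.0434, -0.0018, 0.0, 0.0, 0.0, 5.7]
7 [-0.0434, 0.0026, 0.0, 0.0, 0.0, 5.7]
8 [-0.0429, 0.0069, 0.0, 0.0, 0.0, 5.7]
9 [-0.042, 0.0111, 0.0, 0.0, 0.0, 5.7]
```

>>> step_arm:
  steps: [0, -0.033, -0.018, -0.008, 0, 0, 9, 0, -0.036, -0.012, -0.008, 0, 0, 9, 0, -0.037, -0.006, -0.008, 0, 0, 9, 0, -0.041, -0.014, 0, 0, 0, 6, 0, -0.042, -0.01, 0, 0, 0, 6, 0, -0.043, -0.006, 0, 0, 0, 6, 0, -0.043, -0.002, 0, 0, 0, 6, 0, -0.043, 0.003, 0, 0, 0, 6, 0, -0.043, 0.007, 0, 0, 0, 6, 0, -0.042, 0.011, 0, 0, 0, 6]

```text
time: 13.62
ee_pos: [0.4829, -0.2075, 0.238]
tcp_rot: [-0.005, 0.883, 0.47, -0.01]
ft_force: [1.2, -0.6, 0.0]
gripper_width: -0.0003
```

>>> step_arm:
  steps: [0, -0.05, 0, 0, 0, 0, 0, 0, 0, 0, 0, 0, 0, 0]

```text
time: 13.88
ee_pos: [0.4512, -0.2539, 0.2354]
tcp_rot: [-0.006, 0.884, 0.466, -0.013]
ft_force: [0.7, 0.3, -0.3]
gripper_width: -0.0005
```

```bash
python3 -c "
from h import *
st();im=eyes.snapshot('side');cv2.imwrite('pics/side12.png',cv2.resize(im[110:330,180:420,::-1],None,fx=2.5,fy=2.5,interpolation=2));dialim(im)
im=eyes.snapshot('top');dialim(im,'top');cv2.imwrite('pics/top12.png',cv2.resize(im[130:310,180:440,::-1],None,fx=3,fy=3,interpolation=2))
"
```

```text
t 13.875 p [ 0.4512 -0.2539  0.2354] yaw 55.63 z [-0.029 -0.    -1.   ] F [ 0.73  0.31 -0.26] q [ 0.48  0.35 -0.1   1.82  0.05  1.   -0.24] g -0.0005
side 101 [284.7 179.1] angle 22.0 click 7.11 res 0.1
top 38 [304.9 228.2] angle 23.0 click 7.07 res 0.5
```

View pics/top12.png

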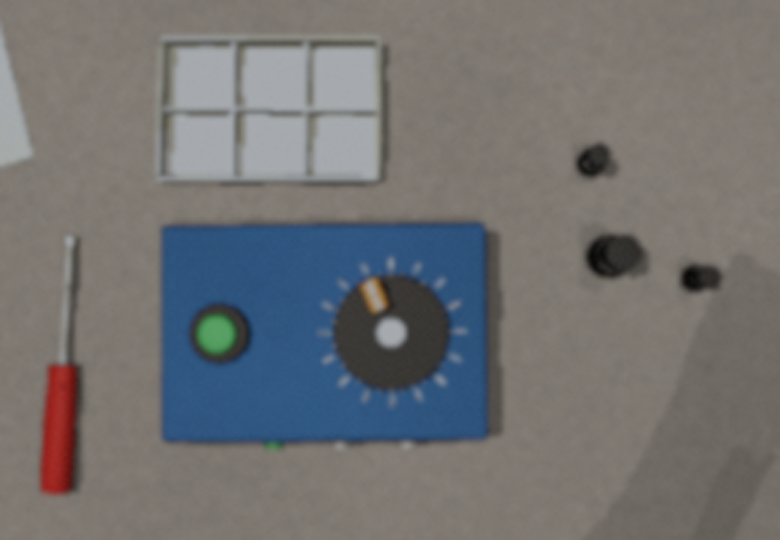

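View pics/side12.png

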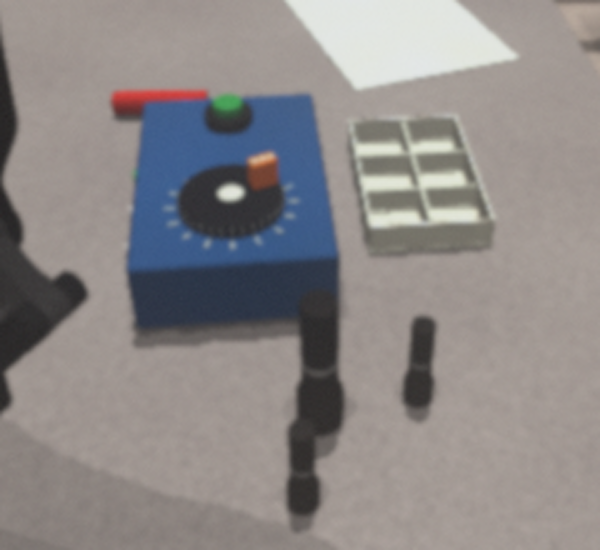

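The top view shows the paddle at (374,295) pointing at the tick one anticlockwise of straight back, which is click 7, four on from 3. The button is back up, and the torches, tray and screwdriver have not moved.

```bash
python3 -c "
from cell import close_job
print(close_job())"
```

```text
the job is handed in; nothing more can be done
None
```

The dial is four clicks on, the set button was pressed and released, and I handed the job in at about 14 s of the 51 s allowed. `close_job` gave no verdict.

- **Dial:** I pushed the paddle's anticlockwise side with the shut fingertips, one click at a time, from click 3 to click 7. The final readings were 7.11 (side) and 7.07 (top). The side camera had read about 0.1 high throughout. A reading of 6.7–6.8 just after the last push settled to 7.1 once the finger backed off.
- **Button:** I pressed it to its stop, about 6 mm below the estimated top. The wrist force reached about 38 N there, below the 120 N limit and close to the 40 N limit that applies to the arm and gripper body. I judged the press from force and height, because the fingers hid the button. The last pictures show it back up.
- **Other items:** The torch, screwdriver and tray look unmoved by eye in the last pictures; I did not measure their positions. The robot is clear of everything.

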